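Close the corner-key canister, then hold its outer lid up

ROBOT

A 6-joint arm with a two-finger parallel gripper is mounted at the origin on the work surface; the furniture and walls round the work are solid. World frame = base frame: x ahead of the robot, y to its left, z up, the work surface at z = 0. Lengths are in mm, angles in rad, forces in N, time in s.
With the tool pointing down it reaches from about 350 to 875 mm from the base axis. Payload 4.2 kg.
Tool frame: the origin (TCP) lies midway between the tips of the shut fingers; the grasp point (between the pads) lies 19 mm behind it; z points along the fingers, y is the line along which they close (so a half turn about z gives the same grasp; the last joint's range is limited). The gripper opens to 87 mm and grips with 3 to 60 N. Pads are 19 mm wide; open, the fingers measure 117 mm over their backs; the gripper's body (75 mm by 190 mm) begins 51 mm behind the grasp point.
Start: joints at [1.47, 0.385, 0.008, 0, -1.194, -0.259], TCP at [220.021, 584.97, 222.55] pointing down, gripper open.
Joint ranges: [-3.14, 3.14], [-1.21, 2.06], [-1.07, 1.41], [-3.16, 2.05], [-2.99, -0.16], [-3.1, 3.1]. Speed limits (rad/s): [2.79, 2.79, 3.14, 3.14, 3.14, 3.14].

INTERFACE

Orientations are given as a rotation vector (axis times angle).
In Python, from workcell import status, imaging, job_done gives the robot as it stands.
- The arm moves only by the tool send_rows, never from a script. Its argument "targets" is text: rows parted by semicolons, each of 7 numbers parted by spaces: the shift along the world's x, y, z in m, then the turn, a rotation vector about the world's x, y, z in degrees, then the finger opening in m, from 0 to 0.087. In form: x y z wx wy wz fingers; .... A call has 1 to 20 rows; each row shifts and turns the commanded pose from where the row before left it; what a row does not reach is not made up. A row lasts 1/8 s, in which the tool goes at most 62.5 mm and 10.7 degrees, less where a joint would pass 70% of its speed; a pose out of reach is approached as far as the arm can. A call is refused whole if a number of a shift passes 0.0625 or a number of a turn 10.7, either way. A call with a gripper value outside its range is refused whole. The fingers move at their own pace and stop on an object; "grip_force" is the grip in N (left out, the last holds). Time passes only in rows, so rows that do not move let the fingers close. It gives the time, the measured TCP pose, the force, the opening and the grip force at its end, in the units of the state.
- status.sense(): the state, without advancing time (a new reading comes with each control period).
- imaging.grab_frame(name): name is "side" or "top" or "wrist"; returns a dict with "pixels" (480x640x3 uint8, red, green, blue), "fx", "fy", "cx", "cy" (pixels), "pose" (4x4, takes a point from camera to world coordinates). Camera axes: x right, y down, z forward; pixel columns grow to the right and rows downward; lengths in mm; the calibration is good to about 2 mm. A picture is of the moment at which its call begins. There is no depth.
- job_done(): hands the job in; it is judged then, once.
The state is a dict: "clock": time; "joint_pos": joint angles; "joint_vel": joint speeds; "joint_torque": joint torques, N m; "position": TCP position; "orientation": TCP orientation; "ft_force": force on the tool from outside, world axes, zero at the start; "ft_torque": the same for the moment, N m; "gripper_width": opening from 0.0 (shut) to 1.0 (fully open); "grip_force": force on a finger pad.
Only numpy, scipy, OpenCV 4.12 (cv2) and the standard library are available. Lean on these libraries where they do the work, as an engineer would, in place of code of your own. Each camera call takes 0.05 s, during which the arm holds its last target. There are 200 camera calls.

TASK

The canister of corner keys needs its inner lid. Turn the red catch knob of the lid stand clockwise until it clicks over and frees the nested lids, carry both lids together by the inner lid's steel stem to the blue canister, lower them gently into its mouth and let go of the stem. Then take the outer lid by its black collar, lift it alone straight up until it is fully clear of the stem, leaving the inner lid seated, and finish while still holding it level there above the canister; leave the other things on the table where they are.

Things in the scene. Friction and masses are not known exactly. Their poses are not given: they have to be found in the camera images.
- lid_stand: Fixed plywood stand, 230 x 135 x 12 mm; place and yaw vary. Origin under the board's centre, x along it. At x = +50 mm a grey seat ring (100 mm across, top 30 mm above the table) carries the nested lids; at x = -55 mm is the red catch knob on an upright axis, top 76.5 mm above the table, and beyond it its brass spring link.
- catch (a joint): Angle of the red catch knob, rad, grows clockwise seen from above. Near 0 (start 0 to 0.08) its steel blade lies 2 mm over the outer lid's edge and holds the lids down. A sprung detent resists with up to 0.13 N m, its hump is at 0.65; past it the spring helps on to rest at 1.3 (stop 1.33), blade clear. It stays at either end.
- catch_grip (a point): On the knob's axis, mid-height of its red finger bar, 63.5 mm above the table. Bar 46 mm long (this point's x, turns with the knob), 14 mm thick (y), from 50.5 to 76.5 mm above the table, on a 36 mm disc. At joint 0 its x points at the lids' centre, 105 mm from the axis.
- inner_lid: Aluminium inner lid: flange 108 mm across, 4 mm thick; below it a tapered black plug, 84 mm wide, 12 mm deep (74 mm at its foot); on top a round steel stem 16 mm in diameter, 50 mm tall. Origin at the centre of the flange's underside, z up, stem top at z = +54 mm. Starts on the seat ring, origin 30 mm above the table. 0.14 kg or so.
- outer_lid: Blue outer lid lying loose on the inner flange (origin 4 mm above the inner's); lifting the stem lifts both. Plate 124 mm wide, 4 mm thick; skirt to z = -8 mm, 116 mm inside; black collar 40 mm wide, z = 4 to 26 mm, round a 28 mm hole. The stem stands 24 mm out of the collar. Origin: centre of the plate's underside, z up. 0.16 kg or so.
- canister: Blue round canister 100 mm across, screwed to a plywood foot 150 x 130 x 12 mm that is fixed to the table; white label on one side, white corner keys lie in it. Origin under the foot's centre. Its place and the stand's may be exchanged.
- canister_mouth (a point): Centre of the canister's open mouth, level with its rim, 82 mm above the table, z up. Mouth 92 mm inside, wall 4 mm. The inner lid is home when its flange lies on the rim: origin of the inner lid at this point.
- tape_black: bystander: roll of black tape lying flat, 64 x 61 x 19 mm; origin under its centre
- marker_1: bystander: black and white felt marker, 132 mm long, 17 mm thick; origin under its centre, y along it
- screw_tin: bystander: small grey open tin of screws, 66 mm across, 41 mm high; origin under its centre
There are look-alikes about, which are no part of the job. Leave any orange or yellow look-alike of the outer_lid alone.

How it is judged:
By the outcome, as a careful person would: the job done as asked, in the order asked, and still so for the second after the job is handed in, while the arm keeps its last pose, push and grip.
It also fails if it takes over 67 s, if anything falls off the work surface, if the arm or the gripper's body presses on something with over 40 N, if the wrist force passes 120 N, or if a joint passes its speed limit or range.

## Working session

There is one attempt and no reset: what is moved stays moved. The work goes in short steps, Python scripts to look and compute and a tool call to move; the robot and the scene stay as the last step left them, time stands still between calls to the robot, and variables do not carry over. Pictures are saved under pics/ and viewed, at most 10 in all, crops included, and the job is handed in when it is done.

Besides the shell and the picture viewer there is one more tool, called as name(argument=value, ...), one argument or row to a line, values as JSON. send_rows: Moves the arm, as the interface text tells. Its arguments: {"type":"object","properties":{"targets":{"type":"string"},"grip_force":{"type":"number"}},"required":["targets"]}

```bash
mkdir -p pics
cat > h.py <<'E'
import numpy as np, cv2
from workcell import status, imaging, job_done
def grab(n,f=None):
    d=imaging.grab_frame(n)
    if f: cv2.imwrite('pics/'+f,cv2.cvtColor(d['pixels'],cv2.COLOR_RGB2BGR))
    return d
def cast(d,u,v,z):
    P=np.array(d['pose']); r=P[:3,:3]@np.array([(u-d['cx'])/d['fx'],(v-d['cy'])/d['fy'],1]); o=P[:3,3]
    return o+r*(z-o[2])/r[2]
def proj(d,p):
    P=np.array(d['pose']); c=P[:3,:3].T@(np.array(p)-P[:3,3]); return d['fx']*c[0]/c[2]+d['cx'],d['fy']*c[1]/c[2]+d['cy']
E
python3 - <<'E'
from h import *
for n in('top','side'):
    d=grab(n,n+'0.png'); print(n,np.round(d['pose'],3).tolist(),d['fx'])
s=status.sense();print(s['clock'],s['position'],s['orientation'],s['gripper_width'])
E
```

```text
top [[0.021, -0.997, 0.07, 454.729], [-1.0, -0.022, -0.016, -2.939], [0.018, -0.069, -0.997, 976.725], [0.0, 0.0, 0.0, 1.0]] 452.44931141446426
side [[0.947, -0.216, 0.236, 287.076], [-0.319, -0.599, 0.735, -712.128], [-0.018, -0.771, -0.636, 679.365], [0.0, 0.0, 0.0, 1.0]] 557.8517051159081
0.1 [219.85925072 584.46804749 221.54735787] [ 3.08887919e+00 -5.62038977e-01 -4.41976264e-04] 1.0025443478721203
```

View pics/top0.png

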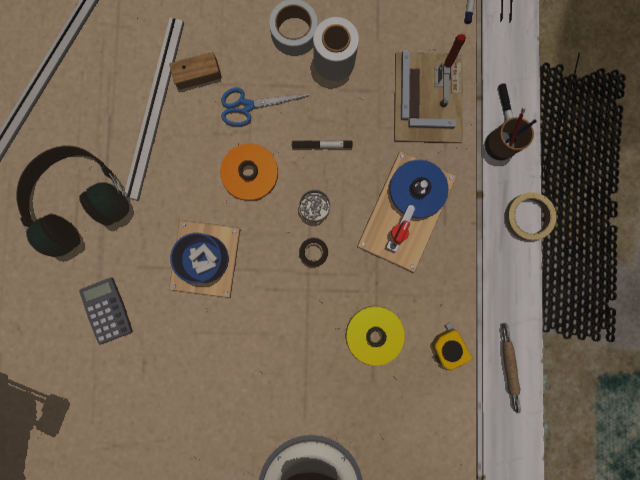

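View pics/side0.png

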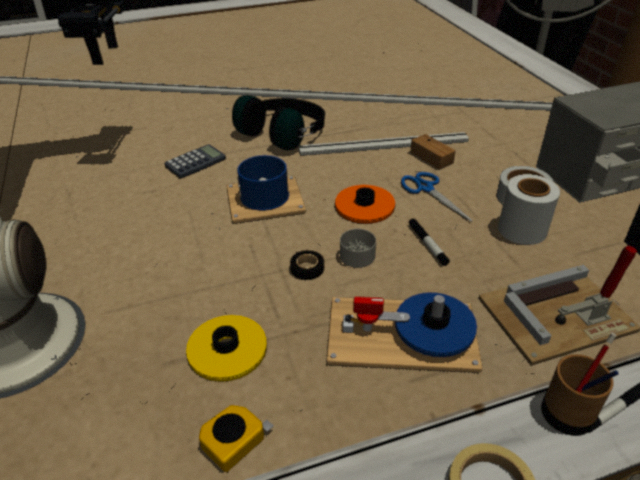

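Top view: the stand has the lids at about (420,188) and the red knob at about (401,232). The canister mouth is at about (200,258). A toggle clamp fixture stands close to the lids at (430,95). In the side view the knob is at (368,308) and the stem at (437,305).

```bash
cat > m.py <<'E'
from h import *
def blob(m,roi):
    k=np.zeros_like(m); x0,y0,x1,y1=roi; k[y0:y1,x0:x1]=m[y0:y1,x0:x1]
    c=max(cv2.findContours(k,cv2.RETR_EXTERNAL,cv2.CHAIN_APPROX_NONE)[0],key=cv2.contourArea); return cv2.convexHull(c)
def fit(d,hull,z):
    q=np.array([cast(d,u,v,z)[:2] for u,v in hull[:,0,:]+0.0],np.float32)
    return q
def hsv(d): return cv2.cvtColor(d['pixels'],cv2.COLOR_RGB2HSV)
E
python3 - <<'E'
from m import *
R={'top':dict(lid=(380,150,460,225),can=(160,225,232,292),red=(380,200,425,250)),
   'side':dict(lid=(385,270,490,365),can=(225,145,300,222),red=(345,285,395,335))}
for n in R:
    d=grab(n);h=hsv(d)
    blue=cv2.inRange(h,(100,110,30),(125,255,255)); red=cv2.inRange(h,(0,150,90),(6,255,255))|cv2.inRange(h,(174,150,90),(180,255,255))
    for k,z,m in(('lid',38,blue),('can',82,blue)):
        q=fit(d,blob(m,R[n][k]),z); print(n,k,[np.round(t,1) for t in cv2.fitEllipse(q)], cv2.minEnclosingCircle(q))
    b=blob(red,R[n]['red']); q=fit(d,b,76.5); print(n,'red',[np.round(t,1) for t in cv2.minAreaRect(q)],np.round(q.mean(0)), b[:,0].tolist() if n=='top' else '')
    # stem top
    print(n,d['cx'],d['cy'])
E
```

```text
top lid [array([ 629.3, -214.4]), array([120.4, 121.6]), np.float64(29.2)] ((629.4026489257812, -214.5868377685547), 61.231048583984375)
top can [array([472.7, 235.3]), array([96.4, 97.4]), np.float64(14.8)] ((473.0032653808594, 235.20834350585938), 48.837249755859375)
top red [array([ 532.5, -175.8]), array([20. , 43.6]), np.float64(66.2)] [ 533. -174.] [[405, 221], [409, 223], [409, 224], [408, 234], [407, 237], [405, 239], [400, 242], [399, 242], [397, 241], [396, 240], [396, 237], [401, 226], [403, 222], [404, 221]]
top 324.62288336836735 237.83326037287188
side lid [array([ 628.6, -217.7]), array([120.9, 129.1]), np.float64(145.6)] ((628.736328125, -218.10997009277344), 64.47928619384766)
side can [array([463.7, 189.1]), array([111.5, 191.4]), np.float64(167.7)] ((461.90814208984375, 188.79051208496094), 93.53548431396484)
side red [array([ 534.8, -174.7]), array([14.6, 43.6]), np.float64(70.4)] [ 533. -175.] 
side 319.2378509141272 240.79353064984784
```

send_rows(
  targets="0.0224 -0.054 -0.005 0 0 0 0.06;0.0224 -0.054 -0.005 0 0 0 0.06;0.0224 -0.054 -0.005 0 0 0 0.06;0.0224 -0.054 -0.005 0 0 0 0.06;0.0224 -0.054 -0.005 0 0 0 0.06;0.0224 -0.054 -0.005 0 0 0 0.06;0.0224 -0.054 -0.005 0 0 0 0.06;0.0224 -0.054 -0.005 0 0 0 0.06;0.0224 -0.054 -0.005 0 0 0 0.06;0.0224 -0.054 -0.005 0 0 0 0.06;0.0224 -0.054 -0.005 0 0 0 0.06;0.0224 -0.054 -0.005 0 0 0 0.06;0.0224 -0.054 -0.005 0 0 0 0.06;0.0224 -0.054 -0.005 0 0 0 0.06;0 0 0 0 0 0 0.06;0 0 0 0 0 0 0.06",
)

```text
clock: 2.2
position: [533.1, -171.1, 152.1]
orientation: [-3.091, 0.563, 0.002]
ft_force: [-0.1, 0.5, 0.8]
gripper_width: 0.69
grip_force: 0.0
```

Run:
```python
from m import *
d=grab('wrist','w1.png'); s=status.sense()
print(s['clock'],s['position'],s['orientation'],s['joint_pos'],s['ft_force'])
print(np.round(d['pose'],3).tolist(),d['fx'])
for p in((533,-174.5,76.5),(629,-215,84)):print(proj(d,p))
```

```text
2.25 [ 533.15109248 -170.44715334  152.44915584] [-3.09089456e+00  5.61356029e-01  9.67442986e-04] [-2.00407714e-02  3.36171444e-01 -2.54565463e-01 -2.79279244e-04
 -9.80645932e-01  1.23167694e+00] [-0.17124489  0.32434574  0.47480885]
[[-0.353, -0.903, -0.244, 599.412], [-0.936, 0.341, 0.093, -196.055], [-0.001, 0.261, -0.965, 315.092], [0.0, 0.0, 0.0, 1.0]] 398.73318303077525
(np.float64(332.40527805566575), np.float64(253.57160042154223))
(np.float64(340.708264240741), np.float64(71.35899181133897))
```

View pics/w1.png

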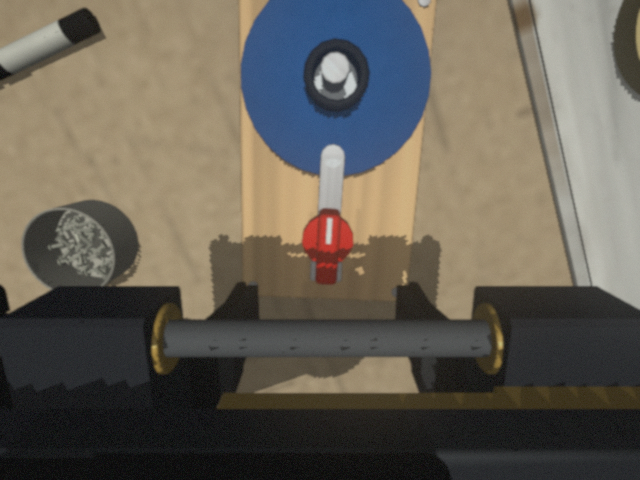

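The wrist view shows the knob bar running from about (329,211) to (326,283). The stem top is at (336,66), with the blade pointing at the lids.

Run:
```python
from m import *
d=grab('wrist');h=hsv(d)
a=cast(d,329,210,76.5);b=cast(d,326,283,76.5);print(a,b,(a+b)/2,np.linalg.norm(a-b),np.degrees(np.arctan2(*(a-b)[1::-1])))
print('stem',cast(d,336,66,84))
blue=cv2.inRange(h,(100,110,30),(125,255,255));q=fit(d,blob(blue,(230,0,450,180)),38);print(cv2.fitEllipse(q),q.mean(0))
red=cv2.inRange(h,(0,150,90),(6,255,255))|cv2.inRange(h,(174,150,90),(180,255,255))
b=blob(red,(290,200,370,290));print(cv2.boundingRect(b));q=fit(d,b,50.5);print('disc',q.mean(0))
```

```text
[ 559.52876927 -181.50743351   76.5       ] [ 516.15186387 -163.22632994   76.5       ] [ 537.84031657 -172.36688173   76.5       ] 47.07180333874039 -22.852885891414978
stem [ 632.61330808 -212.84440146   84.        ]
((631.6844482421875, -213.7714385986328), (120.88363647460938, 121.1844711303711), 62.11103439331055) [ 622.4025  -209.36507]
(303, 211, 51, 73)
disc [ 536.58575 -170.12654]
```

send_rows(
  targets="0.0024 -0.0025 -0.02 0 0 -2.4 0.06;0 0 -0.03 0 0 0 0.06;0 0 -0.02 0 0 0 0.06;0 0 -0.015 0 0 0 0.06;0 0 -0.008 0 0 0 0.06;0 0 -0.004 0 0 0 0.06;0 0 0 0 0 0 0.06;0 0 0 0 0 0 0.06",
)

```text
clock: 3.3
position: [536.5, -173.6, 56.1]
orientation: [-3.078, 0.627, -0.002]
ft_force: [-0.3, 0.3, 0.4]
gripper_width: 0.697
grip_force: 0.0
```

send_rows(
  targets="0 0 0 0 0 0 0.03;0 0 0 0 0 0 0.02;0 0 0 0 0 0 0.01;0 0 0 0 0 0 0.005;0 0 0 0 0 0 0.005",
  grip_force=12,
)

```text
clock: 3.92
position: [536.0, -173.5, 55.5]
orientation: [-3.078, 0.627, -0.0]
ft_force: [0.6, 0.6, 1.3]
gripper_width: 0.206
grip_force: 0.0
```

send_rows(
  targets="0 0 0 0 0 0 0.005;0 0 0 0 0 0 0.005;0 0 0 0 0 0 0.005",
  grip_force=25,
)

```text
clock: 4.3
position: [536.2, -172.8, 55.5]
orientation: [-3.078, 0.626, -0.0]
ft_force: [0.8, 5.3, 0.7]
gripper_width: 0.158
grip_force: 25.0
```

send_rows(
  targets="0 0 0 0 0 -5 0.005;0 0 0 0 0 -7 0.005;0 0 0 0 0 -7 0.005;0 0 0 0 0 -7 0.005;0 0 0 0 0 -7 0.005;0 0 0 0 0 -4 0.005",
)

```text
clock: 5.05
position: [536.3, -172.9, 55.6]
orientation: [-2.718, 1.574, -0.0]
ft_force: [0.1, 4.1, 1.0]
gripper_width: 0.155
grip_force: 25.0
```

send_rows(
  targets="0 0 0 0 0 -7 0.005;0 0 0 0 0 -7 0.005;0 0 0 0 0 -7 0.005;0 0 0 0 0 -7 0.005;0 0 0 0 0 -6 0.005;0 0 0 0 0 -4 0.005;0 0 0 0 0 0 0.005;0 0 0 0 0 0 0.005",
)

```text
clock: 6.05
position: [536.0, -172.9, 55.6]
orientation: [-2.061, 2.371, 0.001]
ft_force: [0.9, 4.9, 1.6]
gripper_width: 0.157
grip_force: 25.0
```

```bash
python3 -c "
from h import *
s=status.sense();print(s['ft_torque'],s['orientation'],s['joint_pos'])"
```

```text
[ 1.55446326 -0.04456618 -0.05692639] [-2.06057338e+00  2.37078851e+00  7.61558876e-04] [-0.02468517  0.45707477 -0.35252111 -0.00098639 -0.76117482 -0.11438157]
```

send_rows(
  targets="0 0 0 0 0 0 0.03;0 0 0 0 0 0 0.05;0 0 0 0 0 0 0.05;0 0 0.02 0 0 0 0.05;0 0 0.04 0 0 0 0.05;0 0 0.03 0 0 8 0.05;0 0 0.02 0 0 10 0.05;0 0 0 0 0 10 0.05;0 0 0 0 0 10 0.05;0.01 -0.004 0 0 0 10 0.05;0.01 -0.004 0 0 0 10 0.05;0.01 -0.004 0 0 0 10 0.05;0.01 -0.004 0 0 0 10 0.05;0.01 -0.005 0 0 0 10 0.05;0 0 0 0 0 10 0.05;0 0 0 0 0 0 0.05;0 0 0 0 0 0 0.05",
)

```text
clock: 8.18
position: [585.8, -194.6, 165.5]
orientation: [3.142, -0.004, -0.0]
ft_force: [-0.4, 1.1, -0.7]
gripper_width: 0.576
grip_force: 0.0
```

Run:
```python
from m import *
d=grab('wrist','w2.png'); s=status.sense()
print(s['clock'],s['position'],s['orientation'],s['joint_pos'],s['ft_force'])
print(np.round(d['pose'],3).tolist())
for p in((535.5,-173.5,76.5),(631,-214,84),(631,-214,60)):print(proj(d,p))
```

```text
8.225 [ 585.86631706 -194.59267803  165.58146479] [ 3.14153615e+00 -3.62485740e-03 -5.77416089e-05] [-5.88167547e-02  4.15293492e-01 -9.34430657e-02  6.46213105e-05
 -1.06209333e+00  1.62727391e+00] [-0.22848051  0.71781354 -0.55040976]
[[-0.003, -0.966, -0.26, 656.558], [-1.0, 0.003, 0.001, -194.743], [-0.001, 0.26, -0.966, 328.593], [0.0, 0.0, 0.0, 1.0]]
(np.float64(296.8555729290458), np.float64(320.1296163047826))
(np.float64(358.89074639607173), np.float64(181.56612261180442))
(np.float64(356.12439129588756), np.float64(177.78840432234867))
```

View pics/w2.png

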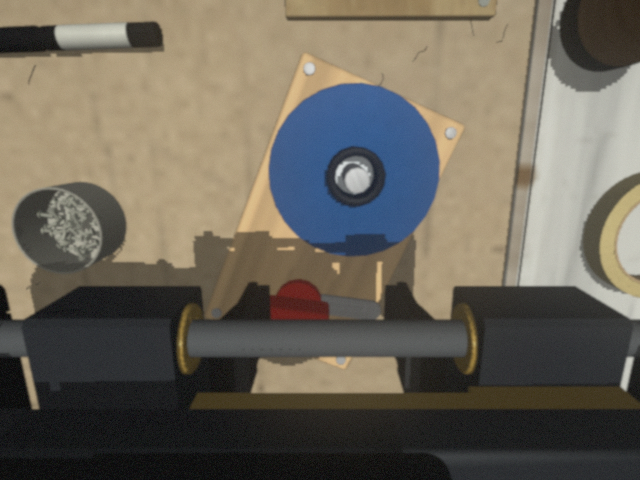

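The blade is clear of the lids. The stem top is at about (358,180), within 2 px of the prediction.

send_rows(
  targets="0.023 -0.0095 0 0 0 0 0.05;0.023 -0.0095 0 0 0 0 0.05;0 0 -0.04 0 0 0 0.05;0 0 -0.03 0 0 0 0.05;0 0 -0.018 0 0 0 0.05;0 0 -0.01 0 0 0 0.05;0 0 -0.004 0 0 0 0.05;0 0 0 0 0 0 0.03;0 0 0 0 0 0 0.022;0 0 0 0 0 0 0.022",
)

```text
clock: 9.48
position: [632.4, -213.6, 64.3]
orientation: [3.141, -0.0, 0.002]
ft_force: [-0.3, 0.5, 0.9]
gripper_width: 0.323
grip_force: 0.0
```

send_rows(
  targets="0 0 0 0 0 0 0.01;0 0 0 0 0 0 0.005;0 0 0 0 0 0 0.005;0 0 0 0 0 0 0.005",
  grip_force=25,
)

```text
clock: 9.98
position: [632.1, -213.5, 63.9]
orientation: [3.142, -0.0, 0.001]
ft_force: [-1.0, 1.7, 2.0]
gripper_width: 0.178
grip_force: 25.0
```

send_rows(
  targets="0 0 0 0 0 0 0.005;0 0 0.005 0 0 0 0.005;0 0 0.015 0 0 0 0.005;0 0 0.03 0 0 0 0.005;0 0 0.04 0 0 0 0.005;0 0 0.02 0 0 0 0.005;0 0 0 0 0 0 0.005",
  grip_force=45,
)

```text
clock: 10.85
position: [633.1, -213.8, 176.2]
orientation: [3.141, -0.0, 0.008]
ft_force: [-0.0, -0.5, -3.4]
gripper_width: 0.167
grip_force: 45.0
```

Run:
```python
from m import *
d=grab('wrist','w3.png'); s=status.sense();print(s['position'],s['ft_force'],s['ft_torque'],s['gripper_width'])
h=hsv(d);blue=cv2.inRange(h,(100,110,30),(125,255,255));z=s['position'][2]-63.7+38
b=blob(blue,(100,0,560,330));q=fit(d,b,z);print(cv2.boundingRect(b),cv2.fitEllipse(q),z)
```

```text
[ 631.97624621 -213.44597102  174.12181071] [-0.48970941  0.1423048  -4.00078339] [-0.06953787  0.06195765  0.02099959] 0.16875978554015036
(208, 162, 240, 146) ((650.9727172851562, -213.30047607421875), (81.45658111572266, 118.32853698730469), 3.196647882461548) 148.4218107110172
```

View pics/w3.png

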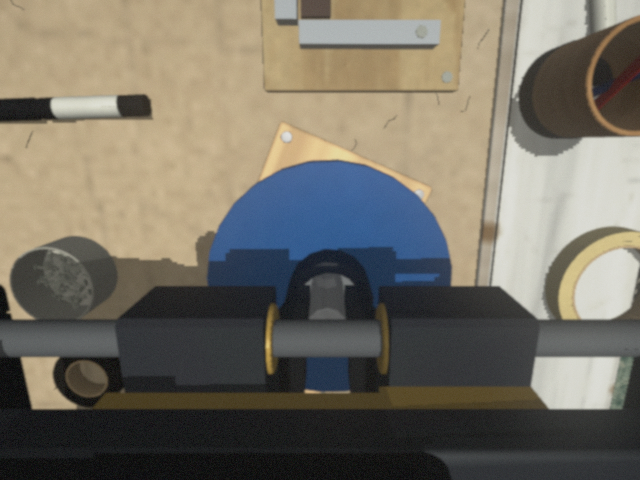

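Both lids hang level from the stem, with about 3.5 N on the wrist. The stand is empty. I'll carry them to a viewing point beside the canister.

send_rows(
  targets="-0.011 0.016 0 0 0 0 0.005;-0.0222 0.0323 0 0 0 0 0.005;-0.0222 0.0323 0 0 0 0 0.005;-0.0222 0.0323 0 0 0 0 0.005;-0.0222 0.0323 0 0 0 0 0.005;-0.0222 0.0323 0 0 0 0 0.005;-0.0222 0.0323 0 0 0 0 0.005;-0.0222 0.0323 0 0 0 0 0.005;-0.0222 0.0323 0 0 0 0 0.005;-0.0222 0.0323 0 0 0 0 0.005;-0.011 0.016 0 0 0 0 0.005;0 0 0 0 0 0 0.005;0 0 0 0 0 0 0.005",
)

```text
clock: 12.52
position: [410.0, 108.7, 173.0]
orientation: [3.141, -0.001, -0.002]
ft_force: [-0.6, -0.1, -2.8]
gripper_width: 0.173
grip_force: 45.0
```

Run:
```python
from m import *
d=grab('wrist','w4.png'); s=status.sense();print(s['position'],s['orientation'],s['ft_force'],s['joint_pos'],s['gripper_width'])
for p in((472.7,235.3,82),(472.7,281,82),(472.7,189,82),(518.7,235.3,82),(426.7,235.3,82)):print(np.round(proj(d,p)))
```

```text
[410.1995004  108.55456421 173.04278749] [ 3.14083824e+00 -1.61702471e-03 -1.56664482e-03] [ 0.32413663  0.03817446 -2.69343186] [ 6.44835259e-01  8.73605739e-02 -5.29034591e-01  2.46929983e-06
 -9.55651410e-01  9.24929964e-01] 0.16874424925164325
[123. 152.]
[ 49. 152.]
[198. 152.]
[113.  72.]
[132. 224.]
```

View pics/w4.png

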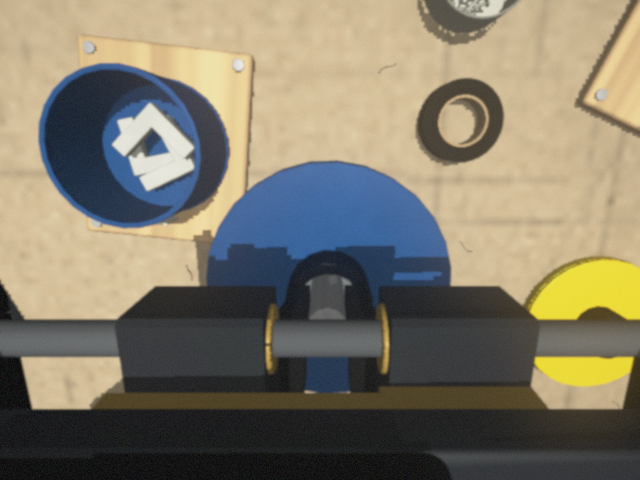

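The rim's outer ellipse has left (39,140), top (120,63), right (201,155) and bottom (125,227), a few px from the prediction. I'll refine with ray casts.

Run:
```python
from m import *
d=grab('wrist')
P=[(39,140),(120,63.5),(201,155),(125,227.5)]
c=[cast(d,u,v,82) for u,v in P];print(np.round(c,1))
print('y mid',(c[0]+c[2])/2,'x mid',(c[1]+c[3])/2,c[1]-c[3],c[0]-c[2])
h=hsv(d);k=cv2.inRange(h,(100,80,10),(130,255,255));k=k[55:235,30:205]
cv2.imwrite('pics/k.png',cv2.resize(d['pixels'][50:240,20:260,::-1],None,fx=3,fy=3))
```

```text
[[480.  286.   82. ]
 [523.4 230.2  82. ]
 [470.9 187.   82. ]
 [424.8 240.4  82. ]]
y mid [475.46583814 236.49957775  82.        ] x mid [474.12560216 235.29071487  82.        ] [ 98.61861824 -10.19171337   0.        ] [ 9.15305459 99.05026044  0.        ]
```

View pics/k.png

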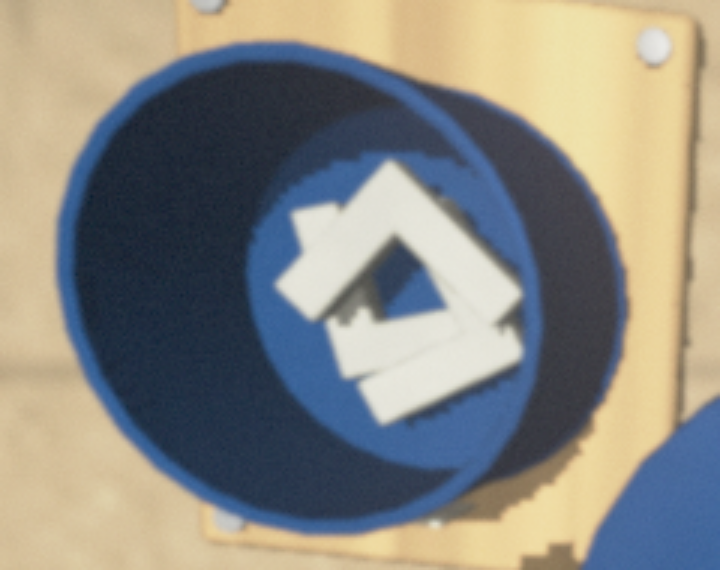

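The rim is clear and its centre is about (474.7, 236). Now the lid's own offset in the grip, from its front edge.

Run:
```python
from m import *
d=grab('wrist');s=status.sense();h=hsv(d)
z=s['position'][2]-63.7+38
m=cv2.inRange(h,(100,110,30),(125,255,255));m[:,:225]=0;m[245:]=0
b=blob(m,(225,150,460,245));p=fit(d,b,z);px=b[:,0]
p=p[(px[:,1]<240)&(px[:,0]>226)]
A=np.c_[2*p,np.ones(len(p))];x=np.linalg.lstsq(A,(p**2).sum(1),rcond=None)[0]
print(s['position'],x[:2],np.sqrt(x[2]+x[0]**2+x[1]**2),len(p))
from scipy.optimize import least_squares
for R in(61,62):print(R,least_squares(lambda c:np.hypot(*(p-c).T)-R,x[:2]).x)
```

```text
[410.39740978 108.52614582 173.20380525] [409.92077393 107.88282335] 60.31372549886018 20
61 [409.12936481 107.98374807]
62 [407.97988959 108.13019873]
```

send_rows(
  targets="0.006 0.012 0 0 0 0 0.005;0.012 0.024 0 0 0 0 0.005;0.014 0.028 0 0 0 0 0.005;0.014 0.028 0 0 0 0 0.005;0.012 0.024 0 0 0 0 0.005;0.0067 0.0116 0 0 0 0 0.005;0 0 -0.01 0 0 0 0.005;0 0 -0.015 0 0 0 0.005;0 0 -0.01 0 0 0 0.005;0 0 -0.003 0 0 0 0.005;0 0 0 0 0 0 0.005;0 0 0 0 0 0 0.005",
)

```text
clock: 14.18
position: [475.3, 236.9, 136.1]
orientation: [-3.141, 0.0, -0.002]
ft_force: [0.4, -0.4, -3.7]
gripper_width: 0.171
grip_force: 45.0
```

send_rows(
  targets="0 0 -0.003 0 0 0 0.005;0 0 -0.003 0 0 0 0.005;0 0 -0.003 0 0 0 0.005;0 0 -0.002 0 0 0 0.005;0 0 0 0 0 0 0.005",
)

```text
clock: 14.8
position: [474.8, 236.7, 124.3]
orientation: [3.141, -0.0, -0.001]
ft_force: [0.1, -0.2, -3.4]
gripper_width: 0.17
grip_force: 45.0
```

send_rows(
  targets="0 0 -0.002 0 0 0 0.005;0 0 -0.002 0 0 0 0.005;0 0 -0.0015 0 0 0 0.005;0 0 -0.001 0 0 0 0.005;0 0 0 0 0 0 0.005",
)

```text
clock: 15.42
position: [474.9, 236.7, 118.0]
orientation: [3.141, -0.0, -0.0]
ft_force: [0.5, 0.3, -2.7]
gripper_width: 0.168
grip_force: 45.0
```

send_rows(
  targets="0 0 -0.001 0 0 0 0.005;0 0 0 0 0 0 0.005",
)

```text
clock: 15.68
position: [474.9, 236.7, 117.0]
orientation: [3.141, -0.0, -0.0]
ft_force: [0.3, 0.2, -2.7]
gripper_width: 0.165
grip_force: 45.0
```

send_rows(
  targets="0 0 -0.001 0 0 0 0.005;0 0 0 0 0 0 0.005",
)

```text
clock: 15.92
position: [474.9, 236.7, 116.0]
orientation: [3.141, -0.0, -0.0]
ft_force: [0.7, 0.6, -3.1]
gripper_width: 0.168
grip_force: 45.0
```

send_rows(
  targets="0 0 -0.001 0 0 0 0.005;0 0 0 0 0 0 0.005",
)

```text
clock: 16.18
position: [475.0, 236.8, 115.8]
orientation: [-3.142, 0.0, -0.001]
ft_force: [-3.3, -1.4, 3.7]
gripper_width: 0.172
grip_force: 45.0
```

Contact came at the expected seated height. I'll release, back off and look.

send_rows(
  targets="0 0 0 0 0 0 0.012;0 0 0 0 0 0 0.02;0 0 0 0 0 0 0.03;0 0 0 0 0 0 0.05;0 0 0 0 0 0 0.07;0 0 0.01 0 0 0 0.07;0 0 0.03 0 0 0 0.07;-0.02 0 0.04 0 0 0 0.07;-0.03 0 0.02 0 0 0 0.07;-0.01 0 0 0 0 0 0.07;0 0 0 0 0 0 0.07;0 0 0 0 0 0 0.07",
)

```text
clock: 17.68
position: [415.1, 236.6, 214.2]
orientation: [3.14, -0.001, -0.002]
ft_force: [0.1, 0.5, 0.2]
gripper_width: 0.805
grip_force: 0.0
```

Run:
```python
from m import *
d=grab('wrist','w5.png'); s=status.sense();print(s['clock'],s['position'],s['orientation'],s['ft_force'],s['gripper_width'])
h=hsv(d);m=cv2.inRange(h,(100,110,30),(125,255,255));b=blob(m,(180,0,500,330));q=fit(d,b,90);print(cv2.boundingRect(b),cv2.fitEllipse(q))
for p in((474.7,236,136),(474.7,236,112)):print(proj(d,p))
```

```text
17.725 [415.25350214 236.59943863 214.1088736 ] [ 3.14011157e+00 -1.05056086e-03 -1.76661153e-03] [0.34437185 0.92994447 0.27652776] 0.8034564010825062
(242, 63, 172, 177) ((473.6783447265625, 236.4019012451172), (120.68115997314453, 121.3950424194336), 85.54385375976562)
(np.float64(328.1071589245879), np.float64(157.65660963408112))
(np.float64(327.9745591189562), np.float64(155.88567846774714))
```

View pics/w5.png

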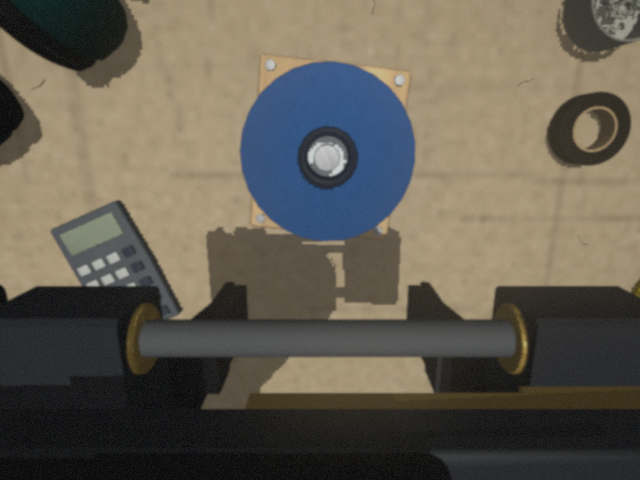

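The lids sit level, with the collar at (328,157) exactly as predicted. I'll go down onto the collar.

send_rows(
  targets="0.02 0 0 0 0 0 0.07;0.025 0 0 0 0 0 0.07;0.0143 -0.0003 -0.01 0 0 0 0.07;0 0 -0.03 0 0 0 0.07;0 0 -0.035 0 0 0 0.07;0 0 -0.02 0 0 0 0.07;0 0 -0.012 0 0 0 0.07;0 0 -0.008 0 0 0 0.07;0 0 -0.003 0 0 0 0.07;0 0 0 0 0 0 0.06;0 0 0 0 0 0 0.05",
)

```text
clock: 19.1
position: [474.6, 236.8, 97.7]
orientation: [-3.141, 0.0, -0.002]
ft_force: [-0.1, 0.0, 0.0]
gripper_width: 0.656
grip_force: 0.0
```

send_rows(
  targets="0 0 0 0 0 0 0.044;0 0 0 0 0 0 0.042;0 0 0 0 0 0 0.038;0 0 0 0 0 0 0.034;0 0 0 0 0 0 0.03;0 0 0 0 0 0 0.03",
  grip_force=20,
)

```text
clock: 19.85
position: [474.2, 236.4, 97.2]
orientation: [3.141, -0.0, -0.0]
ft_force: [-0.4, -1.2, 2.1]
gripper_width: 0.456
grip_force: 20.0
```

send_rows(
  targets="0 0 0 0 0 0 0.03;0 0 0 0 0 0 0.03;0 0 0.003 0 0 0 0.03;0 0 0.004 0 0 0 0.03;0 0 0.005 0 0 0 0.03;0 0 0 0 0 0 0.03",
  grip_force=35,
)

```text
clock: 20.6
position: [474.5, 236.8, 109.5]
orientation: [-3.141, 0.0, -0.001]
ft_force: [0.6, 0.3, -1.4]
gripper_width: 0.45
grip_force: 35.0
```

send_rows(
  targets="0 0 0.006 0 0 0 0.03;0 0 0.008 0 0 0 0.03;0 0 0.01 0 0 0 0.03;0 0 0.01 0 0 0 0.03;0 0 0.01 0 0 0 0.03;0 0 0.01 0 0 0 0.03;0 0 0.008 0 0 0 0.03;0 0 0.006 0 0 0 0.03;0 0 0.003 0 0 0 0.03;0 0 0 0 0 0 0.03;0 0 0 0 0 0 0.03;0 0 0 0 0 0 0.03",
)

```text
clock: 22.1
position: [474.1, 236.4, 179.7]
orientation: [3.141, -0.0, -0.001]
ft_force: [0.3, -0.4, -1.4]
gripper_width: 0.451
grip_force: 35.0
```

Run:
```python
from m import *
s=status.sense();print(s['clock'],s['position'],s['orientation'],s['ft_force'],s['gripper_width'])
d=grab('side');cv2.imwrite('pics/s2.png',cv2.resize(d['pixels'][60:240,170:370,::-1],None,fx=3,fy=3))
```

```text
22.1 [474.0872227  236.35701197 179.7356977 ] [ 3.14113923e+00 -4.63578294e-04 -8.10734541e-04] [ 0.27482744 -0.39588744 -1.41877947] 0.4510265696140179
```

View pics/s2.png

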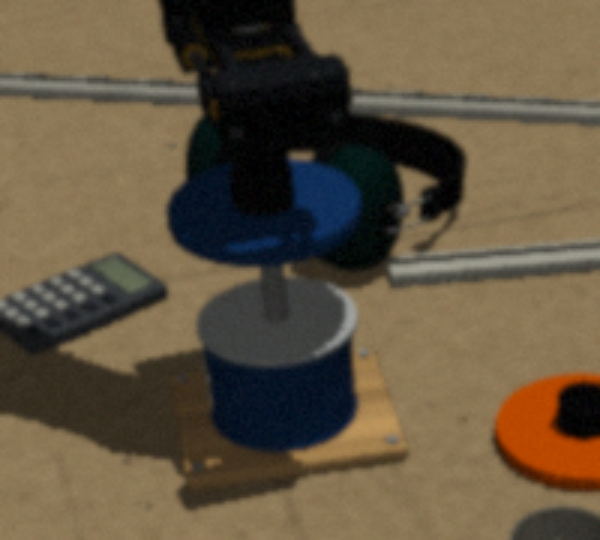

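The side view shows the outer lid held level about 24 mm above the stem. The inner lid is seated on the canister.

```bash
python3 -c "
from h import *
print(job_done())"
```

```text
the job is handed in; nothing more can be done
None
```

The job is handed in at about 22 s: the catch is turned clear, the inner lid is seated on the canister, and the outer lid is held level by its collar about 24 mm above the stem.

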